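Close down the tea corner

ROBOT

A 7-joint arm with a two-finger parallel gripper is mounted at the origin on the work surface. World frame = base frame: x ahead of the robot, y to its left, z up, the work surface at z = 0. Lengths are in m, angles in rad, forces in N, time in s.
With the tool pointing down it reaches from about 0.4 to 0.9 m from the base axis. Payload 5.5 kg.
Tool frame: the origin (TCP) lies midway between the tips of the shut fingers; the grasp point (between the pads) lies 19 mm behind it (manip.grip_depth is the distance from the TCP to the grasp point, in m); z points along the fingers, x is the direction in which the jaws open and shut, and the axes are right-handed (so a half turn about z gives the same grasp; the last joint's range is limited). The gripper opens to 92 mm and grips with 3 to 60 N. Pads are 19 mm wide; open, the fingers measure 130 mm over their backs; the gripper's body (75 mm by 190 mm) begins 47 mm behind the grasp point.
Start: joints at [-0.871, 0.501, -0.427, 1.55, 0.221, 1.138, -0.21], TCP at [0.275, 0.589, 0.227] pointing down, gripper open.
Joint ranges: [-2.88, 2.88], [-0.31, 2.03], [-1.54, 1.56], [0.2, 2.42], [-1.41, 4.55], [0.19, 2.02], [-2.57, 2.57]. Speed limits (rad/s): [2.57, 2.57, 3.14, 3.14, 3.14, 3.14, 3.14].

INTERFACE

Orientations are given as a unit quaternion [x, y, z, w].
In Python, from bench import manip, effector, viewer gives the robot as it stands. Calls block until the motion is done:
- manip.move_pose(position, orientation): joint-space move of the TCP to a pose.
- manip.servo_line(position, ori=None, vel=0.15): straight line of the TCP; ori=None keeps the orientation; vel is the mean speed in m/s.
- manip.movej(angles): joint-space move.
- effector.open_jaws() and effector.close(f_grip=None): open the fingers fully, or close them until they stop; f_grip is the grip in N (None keeps the last).
- manip.sleep(seconds).
- manip.solve_ik(position, orientation): joint angles nearest the present ones, or None.
- viewer.get_image(name): name is "side" or "top"; returns the picture (400x640x3 uint8, red, green, blue); there is no depth.
- viewer.get_calibration(name): a dict with "vfov" (degrees; the focal length in pixels is half the picture's height over the tangent of half this angle, whatever the lens; pixels are square), "cx", "cy" (the principal point, pixels), "eye" and "attitude" of the camera in the world. Camera axes: x right, y down, z forward; pixel columns grow to the right and rows downward; lengths in m; the calibration is good to about 2 mm. A picture is of the moment at which its call begins. get_calibration takes no time and is no camera call.
A pose or a line that the arm cannot do raises manip.PlanningError and nothing moves.
- manip.hand_in(): hands the job in, once; it reports no verdict.
Readings, each from a call of its own:
- manip.current_clock(): time.
- manip.current_q(): joint angles.
- manip.current_joint_velocities(): joint speeds.
- manip.current_tau(): joint torques, N m.
- manip.current_tool_pos(): TCP position.
- manip.current_tcp_rot(): TCP orientation.
- manip.current_force(): force on the tool from outside, world axes, zero at the start.
- manip.current_wrist_torque(): the same for the moment, N m.
- manip.current_finger_gap(): finger opening in m.
Only numpy, scipy, OpenCV 4.12 (cv2) and the standard library are available. Lean on these libraries where they do the work, as an engineer would, in place of code of your own. Each camera call takes 0.05 s, during which the arm holds its last target.

TASK

Close down the tea corner for the night: push the handleless drawer in until it clicks and springs out, pull it open, stand all the cups from the board side by side in it, upright, and push it home so that it latches shut. Then take the pole, hook it into the ring eye of the open vent flap and swing the flap fully shut with the hook in the ring, without touching the flap with the gripper, and lay the pole back flat on its mat. Do not tip a cup over, and leave the kettle and biscuit bowl where they are.

Things in the scene. Friction and masses are not known exactly. Their poses are not given: they have to be found in the camera images.
- cabinet: low wooden drawer cabinet, 220 deep x 320 wide x 100 tall, fixed on the counter; origin: centre of its underside; its -x side faces the robot and carries the drawer; top panel closed, 10 thick
- drawer (a joint): slide of its drawer in m: 0 latched shut, grows as it comes out along the cabinet's -x, 0.15 fully out. Push-push latch: press the front in to the stop at -0.0107 (4 to 15 N; press all the way)  and let go: a spring throws it out to about 0.06, where it stays; beyond that it slides freely (1 N). Pushed from outside to the same stop and let go, it latches and settles between 0 and 0.002.
- drawer_front (a point): middle of the drawer's plain wooden front panel, on its front face, at its top edge, 97 above the counter: 320 wide, 12 thick, 90 tall, face square to the cabinet's x, 138 before the cabinet's origin and with a 16 gap behind it when latched; can be pinched over its top edge once sprung out. Cabinet's axes.
- drawer_in (a point): centre of the drawer's inner floor (moves with it), 18 above the counter. Inside 133 along x, 280 along y, walls 40 high, open at the top when pulled out beyond 0.13; four cups fit in one row along y, 68 apart; 72 between floor and the cabinet's roof. Cabinet's axes.
- board: dark wooden board, 220 x 90 x 12, fixed; two or three cups are stacked on it, 55 from its middle along its +x, and one more may stand alone about 57 from its middle along its -x; origin: centre of its underside
- cup0: white handleless stacking cup, 58 outer diameter, 44 tall, 4 wall, 0.12 kg; a narrower foot (42 diameter, 8 high) sits in the mouth of the cup below, so stacked cups stand 36 apart; origin: centre of its underside, z along its axis. The lowest of the stack
- cup1: a cup just like cup0, stacked on it
- cup2: a cup just like cup0, stacked on cup1; absent in some starts
- cup3: a cup just like cup0, standing alone beside the stack; absent in some starts
- vent: white vent housing, 120 deep x 270 wide x 318 tall, fixed; origin: on the counter below the flap's hinge line, in the plane just before its front face; its -x side faces the robot; y is the flap's hinge direction
- flap (a joint): angle of the vent flap in rad: 0 fully shut (upright against the housing), grows as its top leans out towards the vent's -x, at most 1.15. Bottom-hung on a hinge line along the vent's y, 175 above the vent's origin; stiff hinge, stays where it is left; needs 1 to 2 N at the ring. Aluminium pane 240 wide, 135 tall, 6 thick
- eye (a point): centre of the dark steel ring eye on the middle of the flap's free top edge, 165 from the hinge line and 4 before it (vent -x when shut): hole 31 diameter, wire 6 thick; the hole's axis is the vent's y, so a pin enters it sideways, along y; z points from the hinge line to the ring, in the pane's plane
- mat: grey mat, 400 x 120 x 4, fixed; origin: centre of its underside, long side along its x; the pole's place
- pole: hook pole, 0.22 kg, 325 long, lying along its x: wooden grip block 120 long (x from -70 to +50), 26 wide, 34 tall, then a 10 thick aluminium rod to its tip at x = 250, where a 8 thick hook pin, 45 long, stands out sideways along the pole's -y; rod and pin lie 17 above the block's underside; origin: underside of the block, below the centre of mass, the place to grip across y
- pole_butt (a point): rear end of the pole's grip block (x = -70), on the rod's axis
- pole_tip (a point): front end of the pole's rod (x = 250), on its axis, where the hook pin starts
- pole_hook (a point): on the hook pin's axis, 25 from the rod's axis along the pole's -y
- kettle: white kettle, 110 diameter, 200 tall, handle on one side: bystander; origin: centre of its underside
- biscuit_bowl: brown bowl of biscuits, 140 diameter, 50 tall: bystander; origin: centre of its underside
Not all that is in view belongs to the job. What is shaped like the cup2 but blue or purple is not meant.

How it is judged:
On the way, in this order (a step that is already met when the one before it is completed fails the run):
1. the drawer's front is pressed in to the click (value of joint drawer below -0.006 m), for 0.02 s.
2. the drawer is out, open wide enough for the cups (value of joint drawer above 0.115 m), for 0.2 s.
3. all the cups stand upright on the drawer's floor, let go (x of cup0 in the frame of drawer_in between -0.045 and 0.045 m and y of cup0 in the frame of drawer_in between -0.118 and 0.118 m and z of cup0 in the frame of drawer_in between -0.008 and 0.012 m and angle between each of cup0, cup1, cup2, cup3's own z axis and vertical below 0.15 rad and x of cup1 in the frame of drawer_in between -0.045 and 0.045 m and y of cup1 in the frame of drawer_in between -0.118 and 0.118 m and z of cup1 in the frame of drawer_in between -0.008 and 0.012 m and x of cup2 in the frame of drawer_in between -0.045 and 0.045 m and y of cup2 in the frame of drawer_in between -0.118 and 0.118 m and z of cup2 in the frame of drawer_in between -0.008 and 0.012 m and x of cup3 in the frame of drawer_in between -0.045 and 0.045 m and y of cup3 in the frame of drawer_in between -0.118 and 0.118 m and z of cup3 in the frame of drawer_in between -0.008 and 0.012 m and contact force between the fingers and cup0 below 0.3 N and contact force between the fingers and cup1 below 0.3 N and contact force between the fingers and cup2 below 0.3 N and contact force between the fingers and cup3 below 0.3 N), for 0.3 s.
4. the drawer is latched shut, with nothing pressing on it (value of joint drawer between -0.003 and 0.004 m and contact force between the fingers and cabinet below 0.3 N), for 0.4 s.
5. the pole's hook pin is through the ring eye while the flap is still open (distance between pole_hook and eye below 0.0245 m and value of joint flap above 0.3 rad), for 0.1 s.
6. the flap is shut with the hook in the ring (distance between pole_hook and eye below 0.0245 m and value of joint flap below 0.06 rad), for 0.1 s.
At the end, for the whole second after the job is handed in: Every cup present stands upright (within 0.15 rad) on the drawer's floor, at most 45 mm (x) and 118 mm (y) from its centre; the drawer is latched shut (within 4 mm of 0); the flap is shut (below 0.06 rad); the pole lies at rest flat on its mat, both its ends above the mat (x of cup0 in the frame of drawer_in between -0.045 and 0.045 m and y of cup0 in the frame of drawer_in between -0.118 and 0.118 m and z of cup0 in the frame of drawer_in between -0.008 and 0.012 m and angle between each of cup0, cup1, cup2, cup3's own z axis and vertical below 0.15 rad and x of cup1 in the frame of drawer_in between -0.045 and 0.045 m and y of cup1 in the frame of drawer_in between -0.118 and 0.118 m and z of cup1 in the frame of drawer_in between -0.008 and 0.012 m and x of cup2 in the frame of drawer_in between -0.045 and 0.045 m and y of cup2 in the frame of drawer_in between -0.118 and 0.118 m and z of cup2 in the frame of drawer_in between -0.008 and 0.012 m and x of cup3 in the frame of drawer_in between -0.045 and 0.045 m and y of cup3 in the frame of drawer_in between -0.118 and 0.118 m and z of cup3 in the frame of drawer_in between -0.008 and 0.012 m and value of joint drawer between -0.003 and 0.004 m and value of joint flap below 0.06 rad and x of pole_tip in the frame of mat between -0.2 and 0.2 m and y of pole_tip in the frame of mat between -0.06 and 0.06 m and z of each of pole_tip, pole_butt in the frame of mat below 0.032 m and x of pole_butt in the frame of mat between -0.2 and 0.2 m and y of pole_butt in the frame of mat between -0.06 and 0.06 m and linear speed of pole below 0.02 m/s); the robot touches nothing.
It fails at once if a bystander is pushed more than 40 mm or tipped (distance of any of kettle, biscuit_bowl from where it was at the start of the episode above 0.04 m or angle between any of kettle, biscuit_bowl's own z axis and vertical above 0.4 rad).
It fails at once if a cup is tipped over (angle between any of cup0, cup1, cup2, cup3's own z axis and vertical above 0.9 rad).
It fails at once if the gripper touches the flap (contact force between the fingers and flap above 1.5 N).
Of cup2, cup3 only 1 to 2 are there at a start; the rules pass over those that are not, and their reading is None.
At some moment in a run one of pole may be knocked a few centimetres aside while the robot is not near it.
It also fails if it takes over 210 s, if anything falls off the work surface, if the arm or the gripper's body presses on something with over 40 N, if the wrist force passes 120 N, or if a joint passes its speed limit or range.

## Working session

There is one attempt and no reset: what is moved stays moved. The work goes in short steps, each a Python script; the robot and the scene stay as the last script left them, time stands still between calls to the robot, and variables do not carry over. Pictures are saved under pics/ and viewed, and the job is handed in when it is done.

```bash
ls; mkdir -p pics; python3 - <<'E'
from bench import manip, effector, viewer
import cv2
for n in("side","top"):
    im=viewer.get_image(n); cv2.imwrite(f"pics/{n}0.png",im[:,:,::-1]); print(viewer.get_calibration(n))
print(manip.current_clock(),manip.current_tcp_rot(),manip.grip_depth)
E
```

```text
pics
{'vfov': 57.013367323017135, 'cx': 314.1617904764622, 'cy': 197.3026746999725, 'eye': array([-0.03190431, -0.59679199,  1.10493005]), 'attitude': array([ 0.85896761, -0.35089189,  0.13675494, -0.34691155])}
{'vfov': 44.944788565899536, 'cx': 315.31324715745467, 'cy': 192.85071246751173, 'eye': array([0.21744495, 0.00850147, 1.82516139]), 'attitude': array([-0.69107603,  0.71581368, -0.07359742,  0.06788311])}
0.1 [ 8.43500445e-01  5.37127749e-01 -7.61998074e-04  4.47262425e-04] 0.0188
```

View pics/side0.png

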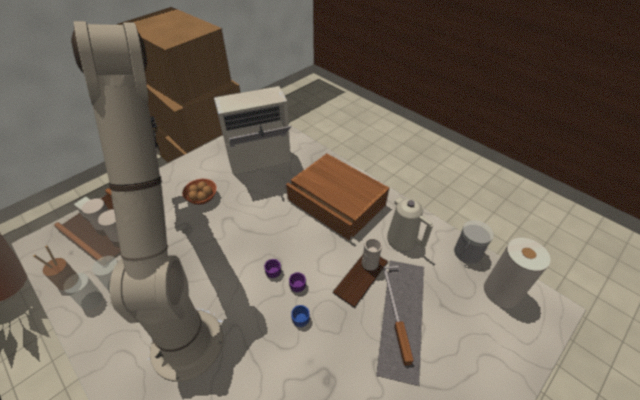

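View pics/top0.png

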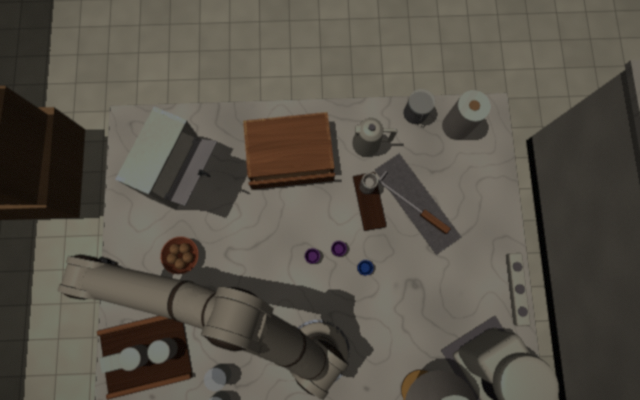

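```bash
cat > h.py <<'E'
from bench import manip, effector, viewer
import cv2, numpy as np
from scipy.spatial.transform import Rotation as R
C={}
for n in("side","top"):
    c=viewer.get_calibration(n); f=200/np.tan(np.radians(c['vfov'])/2)
    C[n]=(np.array([[f,0,c['cx']],[0,f,c['cy']],[0,0,1.]]),R.from_quat(c['attitude']).as_matrix(),np.array(c['eye']))
def ray(n,px):
    K,Rm,e=C[n]; px=np.atleast_2d(px).astype(float)
    d=np.c_[px,np.ones(len(px))]@np.linalg.inv(K).T@Rm.T
    return e,d
def onz(n,px,z):
    e,d=ray(n,px); return e+d*((z-e[2])/d[:,2])[:,None]
def proj(n,P):
    K,Rm,e=C[n]; p=(np.atleast_2d(P)-e)@Rm@K.T; return p[:,:2]/p[:,2:]
def tri(a,b):
    e1,d1=ray("side",a);e2,d2=ray("top",b);d1=d1[0];d2=d2[0]
    s=np.linalg.lstsq(np.c_[d1,-d2],e2-e1,rcond=None)[0]
    p,q=e1+s[0]*d1,e2+s[1]*d2
    return (p+q)/2,np.linalg.norm(p-q)
def snap(tag):
    for n in("side","top"): cv2.imwrite(f"pics/{n}{tag}.png",viewer.get_image(n)[:,:,::-1])
def crop(n,tag,x,y,w,h,s,out):
    im=cv2.imread(f"pics/{n}{tag}.png")[y:y+h,x:x+w]; cv2.imwrite(f"pics/{out}.png",cv2.convertScaleAbs(cv2.resize(im,None,fx=s,fy=s,interpolation=cv2.INTER_CUBIC),alpha=1.5))
def down(yaw): # jaws (tool x) along world direction yaw
    return (R.from_euler('z',yaw)*R.from_euler('x',np.pi)).as_quat()
def st():
    print("t",round(manip.current_clock(),2),"tcp",np.round(manip.current_tool_pos(),4),"F",np.round(manip.current_force(),1),"gap",round(manip.current_finger_gap(),4))
E
python3 - <<'E'
from h import *
crop("side",0,260,140,200,240,3.0//1,"c1") if 0 else None
crop("side",0,320,190,130,180,3.3,"c1")
crop("top",0,340,140,140,120,5,"c2")
crop("side",0,200,70,200,170,3.5,"c3")
crop("top",0,110,90,240,140,3.3,"c4")
for px in [(370,180)]: print(onz("top",px,0))
E
```

```text
[[ 0.63134057 -0.22659046  0.        ]]
```

View pics/c1.png

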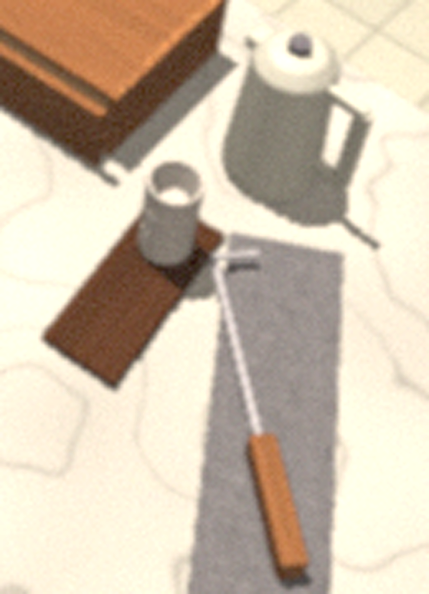

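View pics/c2.png

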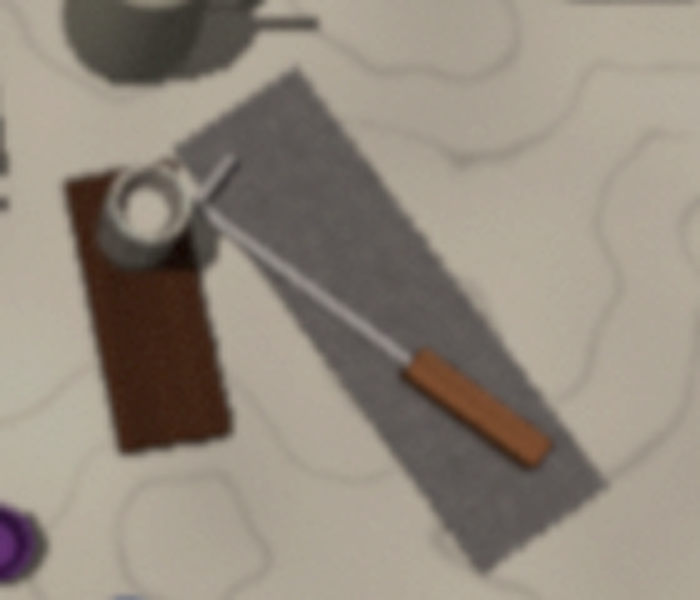

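View pics/c3.png

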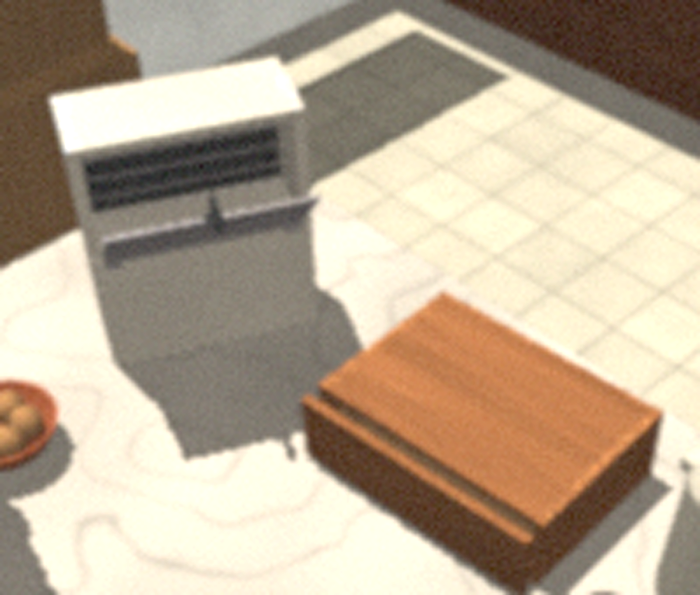

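View pics/c4.png

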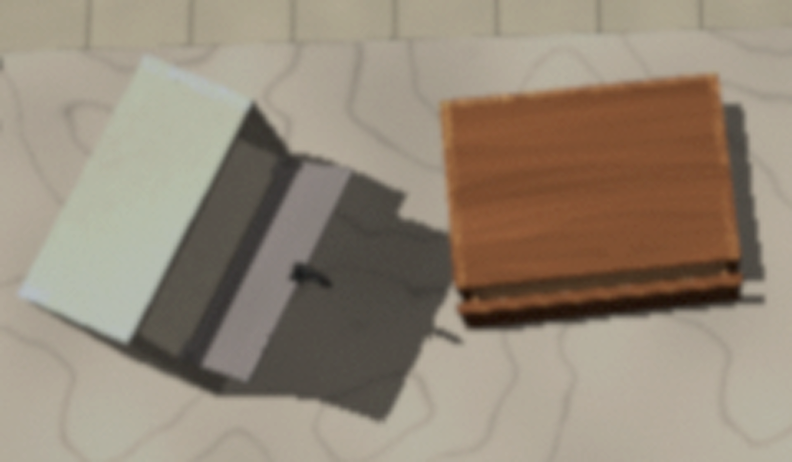

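```bash
python3 - <<'E'
from h import *
def cp(p,o,s): return (np.atleast_2d(p)+.5)/s-.5+np.array(o)
t4=lambda p:cp(p,(110,90),3.3); t2=lambda p:cp(p,(340,140),5.); s1=lambda p:cp(p,(320,190),3.3); s3=lambda p:cp(p,(200,70),3.5)
np.set_printoptions(precision=4,suppress=True)
print("cab top",onz("top",t4([(443,102),(716,75),(738,262),(457,292)]),.1))
print("cab side",onz("side",s3([(445,293),(660,413),(540,527),(320,390)]),.1))
print("drawerfront top side", onz("side",s3([(303,400),(530,542)]),.097), "top",onz("top",t4([(460,310),(740,290)]),.097))
print("rim",tri(s1((175,180))[0],t2((150,203))[0]))
print("board top",onz("top",t2([(65,183),(180,160),(232,433),(122,453)]),.012))
print("board side",onz("side",s1([(45,338),(115,385),(225,240)]),.012))
print("mat",onz("top",t2([(176,148),(297,68),(607,487),(485,572)]),.004))
print("eye",tri(s3((216,212))[0],t4((305,272))[0]))
print("vent top",onz("top",t4([(145,57),(252,103),(130,342),(20,295)]),.318))
print("vent top side",onz("side",s3([(50,98),(280,58),(303,105),(70,150)]),.318))
print("pole block top",onz("top",t2([(428,348),(400,375),(533,468),(552,443)]),.038), "tip",onz("top",t2([(203,200),(235,158)]),.021))
print("pole side block",onz("side",s1([(248,438),(274,435),(308,565),(280,575)]),.038),"tip",onz("side",s1([(217,265),(258,258)]),.021))
E
```

```text
cab top [[ 0.8536  0.2462  0.1   ]
 [ 0.8754 -0.0654  0.1   ]
 [ 0.6546 -0.0811  0.1   ]
 [ 0.6311  0.232   0.1   ]]
cab side [[ 0.8535  0.2474  0.1   ]
 [ 0.8737 -0.0652  0.1   ]
 [ 0.6559 -0.0815  0.1   ]
 [ 0.6312  0.227   0.1   ]]
drawerfront top side [[ 0.6088  0.2308  0.097 ]
 [ 0.6358 -0.086   0.097 ]] top [[ 0.6112  0.2293  0.097 ]
 [ 0.6232 -0.0821  0.097 ]]
rim (array([ 0.6009, -0.2083,  0.1315]), np.float64(0.0002318125242494364))
board top [[ 0.6459 -0.1588  0.012 ]
 [ 0.6611 -0.2486  0.012 ]
 [ 0.4478 -0.2751  0.012 ]
 [ 0.4355 -0.1911  0.012 ]]
board side [[ 0.4353 -0.1941  0.012 ]
 [ 0.447  -0.2767  0.012 ]
 [ 0.6554 -0.2483  0.012 ]]
mat [[ 0.6728 -0.2472  0.004 ]
 [ 0.7339 -0.3458  0.004 ]
 [ 0.3979 -0.5571  0.004 ]
 [ 0.3374 -0.4594  0.004 ]]
eye (array([0.6123, 0.3581, 0.2863]), np.float64(0.000760004083553822))
vent top [[0.8306 0.513  0.318 ]
 [0.7786 0.4055 0.318 ]
 [0.5403 0.5184 0.318 ]
 [0.5904 0.6262 0.318 ]]
vent top side [[0.5903 0.6283 0.318 ]
 [0.835  0.5093 0.318 ]
 [0.7857 0.4115 0.318 ]
 [0.546  0.5228 0.318 ]]
pole block top [[ 0.5034 -0.4222  0.038 ]
 [ 0.4837 -0.3995  0.038 ]
 [ 0.4105 -0.4929  0.038 ]
 [ 0.4287 -0.5087  0.038 ]] tip [[ 0.6268 -0.2631  0.021 ]
 [ 0.659  -0.2897  0.021 ]]
pole side block [[ 0.483  -0.4043  0.038 ]
 [ 0.5023 -0.4192  0.038 ]
 [ 0.4284 -0.509   0.038 ]
 [ 0.4047 -0.4973  0.038 ]] tip [[ 0.6194 -0.2643  0.021 ]
 [ 0.6565 -0.289   0.021 ]]
```

```bash
cat >> h.py <<'E'
np.set_printoptions(precision=4,suppress=True)
CY=0.068; CO=np.array([0.7537,0.0825]); CX=np.array([np.cos(CY),np.sin(CY)]); CYV=np.array([-np.sin(CY),np.cos(CY)])
def cab(x,y,z): return np.r_[CO+x*CX+y*CYV,z]
def lin(p,v=0.1,ori=None): manip.servo_line(list(p),ori if ori is None else list(ori),v)
def go(p,q): manip.move_pose(list(p),list(q))
def bestyaw(p,yaw):
    b=None;q0=manip.current_q()
    for k in (0,np.pi):
        q=manip.solve_ik(list(p),list(down(yaw+k)))
        if q is not None:
            m=abs(q[6])
            if b is None or m<b[0]: b=(m,yaw+k,q)
    return b
E
python3 - <<'E'
from h import *
print(onz("top",[(371,128)],.19), onz("side",[(411,203)],.2))
effector.close()
lin(manip.current_tool_pos()+np.array([0,0,.08]))
p=cab(-.2,0,.22); b=bestyaw(p,CY+np.pi/2); print(b)
go(p,down(b[1])); st()
lin(cab(-.2,0,.06),.12); st(); snap(1)
E
```

```text
[[ 0.7772 -0.2167  0.19  ]] [[ 0.7795 -0.2168  0.2   ]]
(np.float64(1.3956570037901037), 1.6387963267948966, array([ 0.011 ,  0.3217, -0.2232,  1.7973,  0.0817,  1.0315,  1.3957]))
t 4.63 tcp [0.5542 0.0703 0.2202] F [ 0.8 -0.  -0.3] gap 0.0001
t 6.12 tcp [0.5549 0.069  0.0608] F [0.  0.  0.1] gap 0.0003
```

View pics/side1.png

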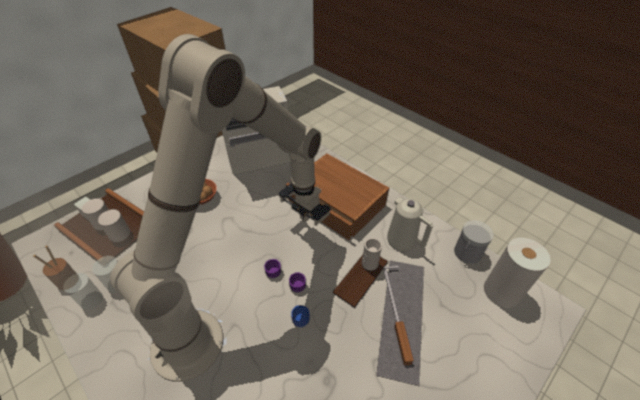

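The gripper is square in front of the drawer front, around pixel (305,205). Next I press in, watching the force.

```bash
python3 - <<'E'
from h import *
d0=None
for x in np.r_[np.arange(-.165,-.150,.005),np.arange(-.150,-.115,.0015)]:
    lin(cab(x,0,.06),.06)
    f=manip.current_force()[:2]@CX; px=(manip.current_tool_pos()[:2]-CO)@CX
    print(round(x,4),round(px,4),round(f,1))
    if f<-25: break
manip.sleep(.1)
lin(cab(-.24,0,.06),.15); st(); manip.sleep(.5); snap(2)
E
```

```text
-0.165 -0.1654 -0.3
-0.16 -0.1597 -0.5
-0.155 -0.1546 1.1
-0.15 -0.1496 0.4
-0.15 -0.1501 0.1
-0.1485 -0.1484 0.9
-0.147 -0.1469 0.1
-0.1455 -0.1454 0.6
-0.144 -0.1444 -1.5
-0.1425 -0.1427 -1.8
-0.141 -0.1409 -2.6
-0.1395 -0.1395 -1.4
-0.138 -0.1379 -1.7
-0.1365 -0.1363 -1.7
-0.135 -0.1348 -1.9
-0.1335 -0.1338 -4.2
-0.132 -0.1339 -9.2
-0.1305 -0.1339 -14.8
-0.129 -0.134 -18.4
-0.1275 -0.134 -22.5
-0.126 -0.1341 -26.9
t 12.96 tcp [0.5164 0.0664 0.0606] F [-0.1  0.1 -0.1] gap 0.0007
```

View pics/side2.png

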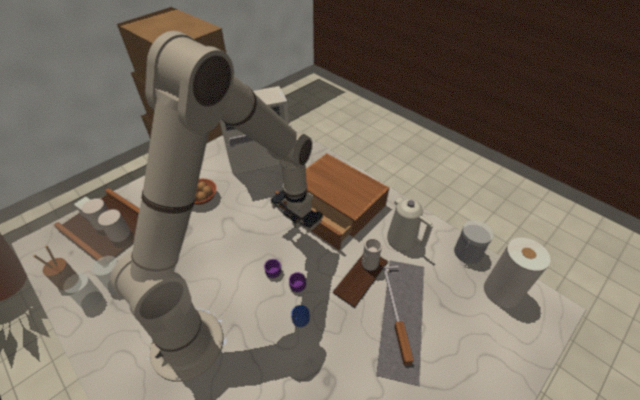

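```bash
python3 - <<'E'
from h import *
lin(cab(-.24,0,.2),.2)
effector.open_jaws()
p=cab(-.197,0,.2); b=bestyaw(p,CY); print(b)
go(p,down(b[1])); lin(cab(-.197,0,.075),.12); st()
effector.close(20); st()
lin(cab(-.280,0,.075),.06); st()
for x in (-.283,-.286,-.289):
    lin(cab(x,0,.075),.03); f=manip.current_force()[:2]@CX; print(x,f)
    if f>8: break
effector.open_jaws(); lin(cab(x,0,.25),.2); 
go([.35,.25,.35],down(b[1])); st(); snap(3)
crop("side",3,260,140,160,140,4.5,"c5"); crop("top",3,220,90,140,130,5,"c6")
E
```

```text
(np.float64(0.09240422321450983), 0.068, array([-0.1966,  0.3388,  0.0311,  1.817 , -0.0124,  0.986 , -0.0924]))
t 18.39 tcp [0.5578 0.0692 0.0757] F [ 0.1 -0.2  0.2] gap 0.0919
t 19.6 tcp [0.5572 0.0691 0.075 ] F [-0.7  0.2  0.4] gap 0.0114
t 21.13 tcp [0.4769 0.0632 0.075 ] F [ 7.9 -2.7 -8.9] gap 0.0116
-0.283 16.862487461759414
t 24.69 tcp [0.3506 0.2486 0.3489] F [-0.1 -0.7 -1.4] gap 0.0921
```

View pics/c5.png

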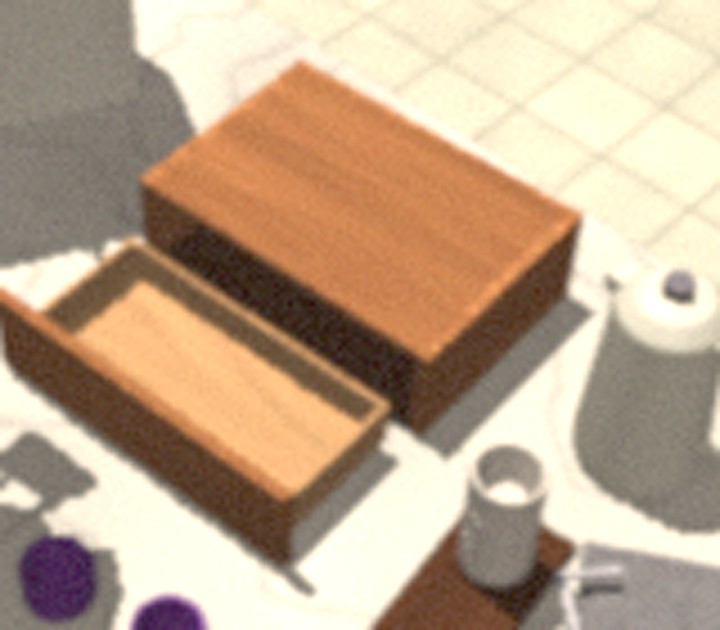

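View pics/c6.png

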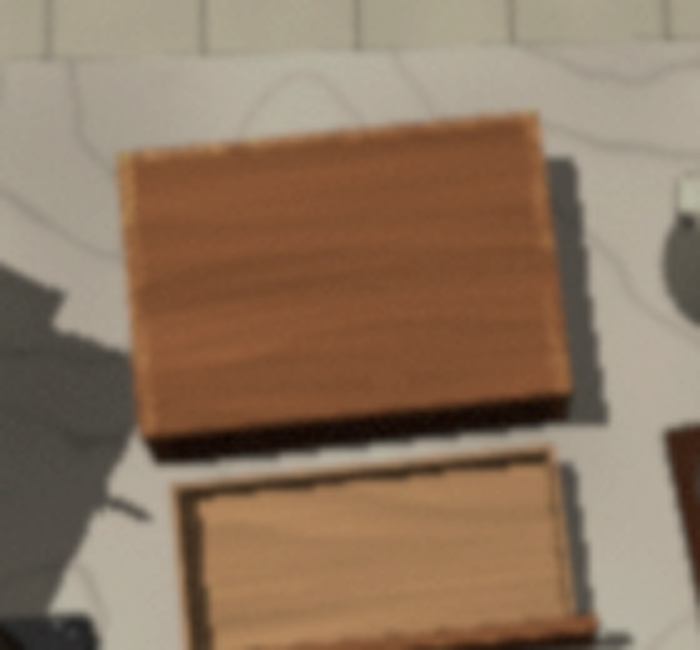

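View pics/top3.png

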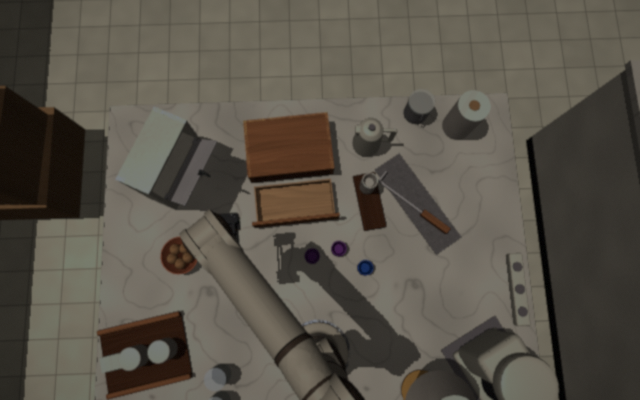

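```bash
python3 - <<'E'
from h import *
def cp(p,o,s): return (np.atleast_2d(p)+.5)/s-.5+np.array(o)
t=lambda p:cp(p,(220,90),5.); s=lambda p:cp(p,(260,140),4.5)
def loc(P): return np.c_[(P[:,:2]-CO)@CX,(P[:,:2]-CO)@CYV]
print("outer back side",loc(onz("side",s([(135,240),(390,403)]),.058)))
print("outer back top",loc(onz("top",t([(172,486),(552,447)]),.058)))
print("floor visible: side right-back", loc(onz("side",s([(362,418),(145,283),(75,330)]),.018)))
print("front top edge side",loc(onz("side",s([(0,290),(297,497)]),.097)), "top",loc(onz("top",t([(597,625)]),.097)))
E
```

```text
outer back side [[-0.1353  0.1414]
 [-0.1308 -0.1426]]
outer back top [[-0.1372  0.143 ]
 [-0.1365 -0.1428]]
floor visible: side right-back [[-0.132  -0.1167]
 [-0.1414  0.126 ]
 [-0.2222  0.1327]]
front top edge side [[-0.2767  0.1562]
 [-0.2723 -0.1644]] top [[-0.28   -0.1584]]
```

```bash
cat >> h.py <<'E'
D=.023
def pick(x,y,rim,yaw=np.pi/2):
    p=[x,y,.26]; b=bestyaw(p,yaw)
    go(p,down(b[1])); lin([x,y,rim-D+.03],.2); lin([x,y,rim-D],.06); effector.close(20); st()
    lin([x,y,rim-D+.02],.05); lin([x,y,.26],.2); st()
def place(ly):
    p=cab(-.209,ly,.2); c=[(lambda b:b)(bestyaw(p,CY+s*np.pi/4)) for s in(1,-1)]
    b=min([k for k in c if k],key=lambda k:k[0]); print("yaw",b[1]-CY)
    go(p,down(b[1])); z=.018+.044-D
    lin(cab(-.209,ly,z+.03),.2); lin(cab(-.209,ly,z+.001),.04); st()
    effector.open_jaws(); lin(cab(-.209,ly,z+.06),.06); lin(cab(-.209,ly,.26),.25)
E
python3 - <<'E'
from h import *
pick(.601,-.209,.128); snap(4)
crop("side",4,310,130,120,150,4,"c7")
E
```

```text
t 28.77 tcp [ 0.6011 -0.2089  0.1051] F [-0.4  1.4  1.2] gap 0.058
t 30.15 tcp [ 0.6002 -0.2085  0.2586] F [-0.5 -0.1 -1.2] gap 0.058
```

View pics/c7.png

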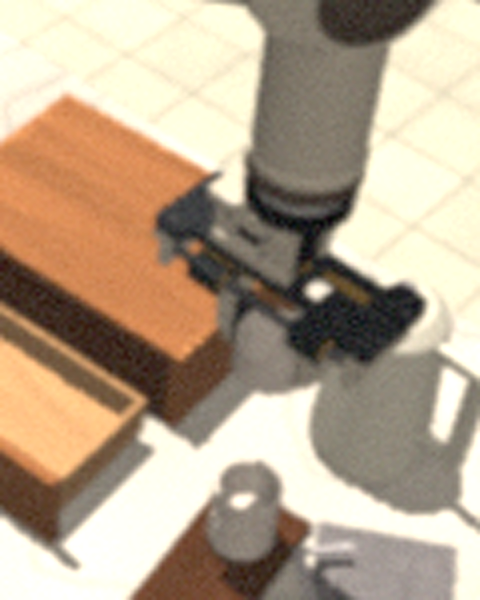

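The cup is in the gripper and a shorter stack stays on the board at crop pixel (245,520). Now I place it.

```bash
python3 - <<'E'
from h import *
place(.08)
go([.45,-.1,.35],down(bestyaw([.45,-.1,.35],np.pi/2)[1])); snap(5)
crop("side",5,260,140,170,150,4.3,"c8")
E
```

```text
yaw 0.7853981633974483
t 33.37 tcp [0.5398 0.1482 0.04  ] F [ 0.5 -0.2 -2.7] gap 0.0583
```

View pics/c8.png

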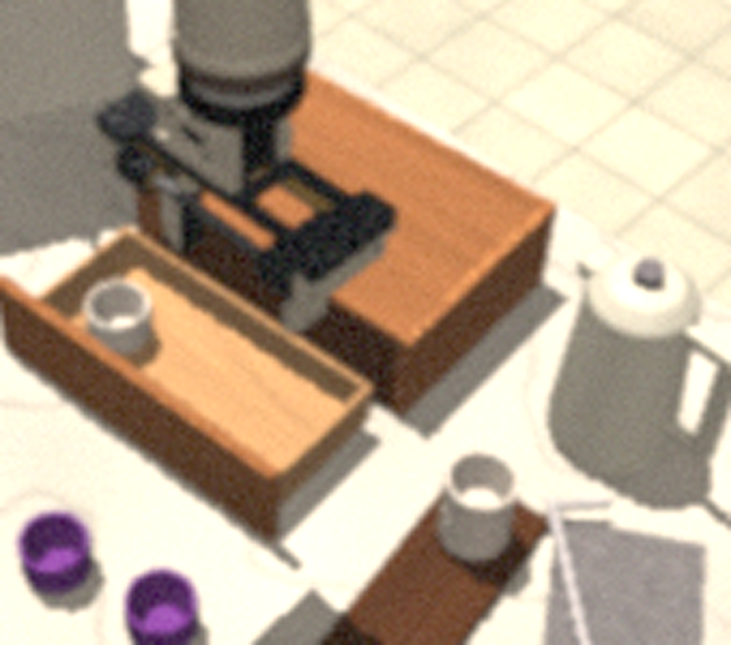

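View pics/top5.png

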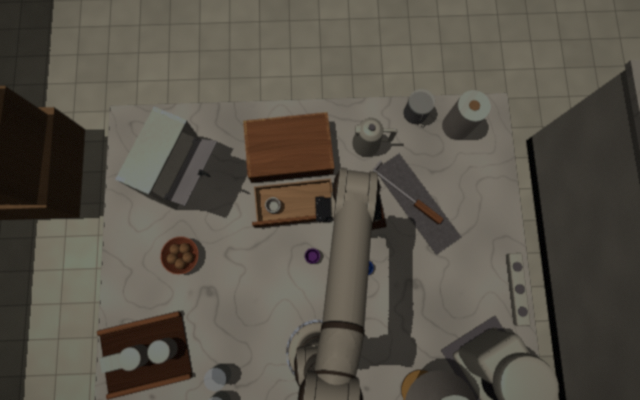

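The first cup stands upright in the drawer at crop (118,305). Two cups remain on the board, and the pole has been knocked slightly. Next two cups.

```bash
python3 - <<'E'
from h import *
print(onz("side",[(480/4.3+260-.4,481/4.3+140-.4)],.092))
pick(.601,-.209,.092); place(0); 
pick(.601,-.209,.056); place(-.08)
go([.40,-.05,.35],down(bestyaw([.40,-.05,.35],np.pi/2)[1])); st(); snap(6)
crop("side",6,260,140,170,150,4.3,"c9")
E
```

```text
[[ 0.6001 -0.2083  0.092 ]]
t 40.88 tcp [ 0.6011 -0.2089  0.0692] F [-0.3 -0.1  0.8] gap 0.0575
t 42.44 tcp [ 0.6001 -0.2085  0.2584] F [ 0.2  0.2 -2.4] gap 0.0578
yaw 0.7853981633974483
t 45.68 tcp [0.5453 0.0683 0.04  ] F [ 0.5  0.  -1.6] gap 0.0576
t 52.36 tcp [ 0.6011 -0.2089  0.0332] F [-0.4  0.3  1.6] gap 0.0578
t 54.09 tcp [ 0.6001 -0.2086  0.2585] F [-0.9  0.1 -2.4] gap 0.0579
yaw -0.7853981633974483
t 56.63 tcp [ 0.5507 -0.0116  0.04  ] F [ 0.2 -0.4 -1.1] gap 0.0576
t 60.1 tcp [ 0.4    -0.0496  0.3489] F [ 0.1 -0.6  0. ] gap 0.0918
```

View pics/c9.png

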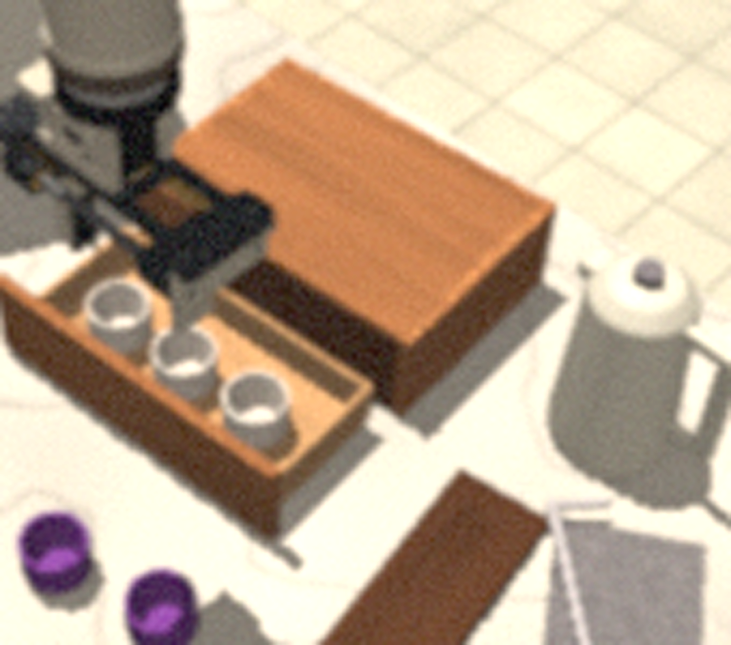

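View pics/top6.png

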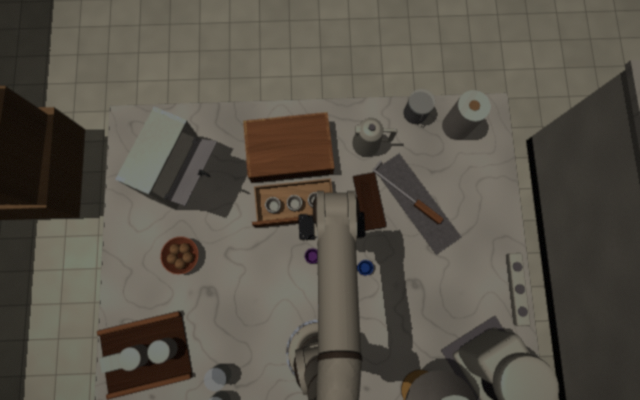

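All three cups are upright at crops (118,312), (184,360) and (255,408), and the board is empty. Before lowering in front of the drawer I check where the purple cups are.

```bash
python3 - <<'E'
from h import *
P=onz("top",[(312,256),(339,248)],.03); print(P, np.c_[(P[:,:2]-CO)@CX,(P[:,:2]-CO)@CYV])
for x,y in((-.325,.0),(-.325,.03)): 
    for z in(.2,.06): print(bestyaw(cab(x,y,z),CY+np.pi/2))
E
```

```text
[[ 0.3446  0.0081  0.03  ]
 [ 0.3705 -0.0929  0.03  ]] [[-0.4132 -0.0465]
 [-0.3943 -0.1489]]
(np.float64(1.0626157104679725), 1.6387963267948966, array([ 0.9107,  0.346 , -1.281 ,  2.0773,  0.3968,  0.9991,  1.0626]))
(np.float64(0.5513624158473399), 1.6387963267948966, array([ 0.8154,  0.8226, -1.3025,  2.1814,  1.0078,  0.9893,  0.5514]))
(np.float64(0.9835560861141138), 1.6387963267948966, array([ 0.8366,  0.3578, -1.2817,  2.0705,  0.4091,  1.0046,  0.9836]))
(np.float64(0.48338619803023974), 1.6387963267948966, array([ 0.7441,  0.8288, -1.3026,  2.1742,  1.0107,  0.9953,  0.4834]))
```

```bash
python3 - <<'E'
from h import *
print(manip.current_q())
effector.close()
go([.40,-.05,.35],down(CY+np.pi/2)); print(manip.current_q())
E
```

```text
[-0.172  -0.1027  0.2104  1.9662  0.0229  1.2782 -1.5378]
[-0.9343 -0.2115  0.8665  1.982   0.1668  1.3014  1.5145]
```

```bash
python3 - <<'E'
from h import *
manip.movej([0.1,0.0,0.0,1.95,0.0,1.25,1.5]); st()
for x,z in((-.33,.2),(-.33,.06),(-.12,.06)):
    for k in (0,np.pi): print(manip.solve_ik(list(cab(x,.03,z)),list(down(CY+np.pi/2+k))))
E
```

```text
t 65.38 tcp [ 0.4113 -0.0684  0.315 ] F [0.3 1.6 0.1] gap 0.0003
[-0.0931  0.1185 -0.1911  2.104   0.0282  0.9214  1.3389]
[-0.1467  0.1162 -0.1338  2.1057  0.0194  0.9208 -1.7942]
[-0.1244  0.3637 -0.169   2.2091  0.11    0.5763  1.2639]
[-0.3019  0.358   0.0341  2.2149 -0.0221  0.569  -1.7541]
[-0.1184  0.6446 -0.1196  1.6977  0.0996  0.8053  1.3556]
[-0.3765  0.6523  0.2356  1.7077 -0.1979  0.8049 -1.5527]
```

```bash
python3 - <<'E'
from h import *
Y=.0
o=down(CY+np.pi/2)
go(cab(-.33,Y,.2),o); lin(cab(-.33,Y,.06),.12); st()
lin(cab(-.30,Y,.06),.05); lin(cab(-.29,Y,.06),.02); st()
lin(cab(-.165,Y,.06),.04); st()
lin(cab(-.145,Y,.06),.02); st()
for x in np.arange(-.143,-.115,.002):
    lin(cab(x,Y,.06),.03); f=manip.current_force()[:2]@CX; px=(manip.current_tool_pos()[:2]-CO)@CX
    print(round(x,4),round(px,4),round(f,1))
    if f<-22: break
manip.sleep(.1)
lin(cab(-.15,Y,.06),.03);lin(cab(-.24,Y,.06),.1); lin(cab(-.24,Y,.2),.15)
manip.movej([0.1,0.0,0.0,1.95,0.0,1.25,1.5]); st(); snap(7)
crop("side",7,200,70,250,200,3.0,"c10"); crop("top",7,340,130,140,130,5,"c11")
E
```

```text
t 67.42 tcp [0.4251 0.0601 0.0606] F [-0.6  0.3  0.2] gap 0.0008
t 68.83 tcp [0.4645 0.0628 0.06  ] F [-0.5  0.4 -0.2] gap 0.0005
t 72.1 tcp [0.589  0.0714 0.06  ] F [-1.1  1.5  0. ] gap 0.0004
t 73.25 tcp [0.6091 0.0724 0.06  ] F [-2.3  1.1  0.1] gap 0.0007
-0.143 -0.1426 -1.8
-0.141 -0.1405 -2.0
-0.139 -0.1386 -1.3
-0.137 -0.1367 -2.0
-0.135 -0.135 -2.0
-0.133 -0.1339 -4.9
-0.131 -0.1339 -11.7
-0.129 -0.134 -17.2
-0.127 -0.1341 -22.3
t 79.48 tcp [ 0.4115 -0.0672  0.314 ] F [-0.3  0.3 -0.9] gap 0.0007
```

View pics/c10.png

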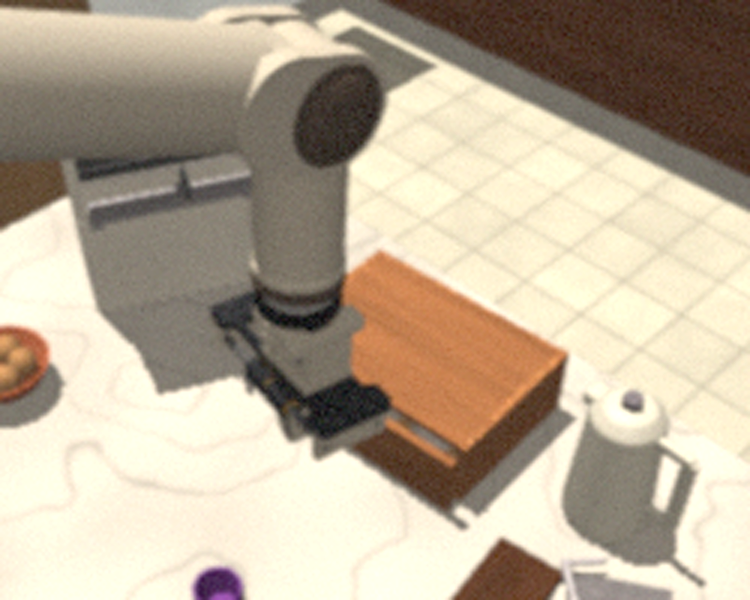

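View pics/top7.png

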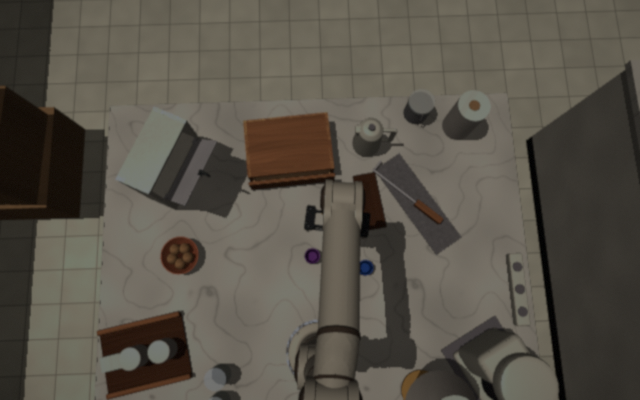

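View pics/c11.png

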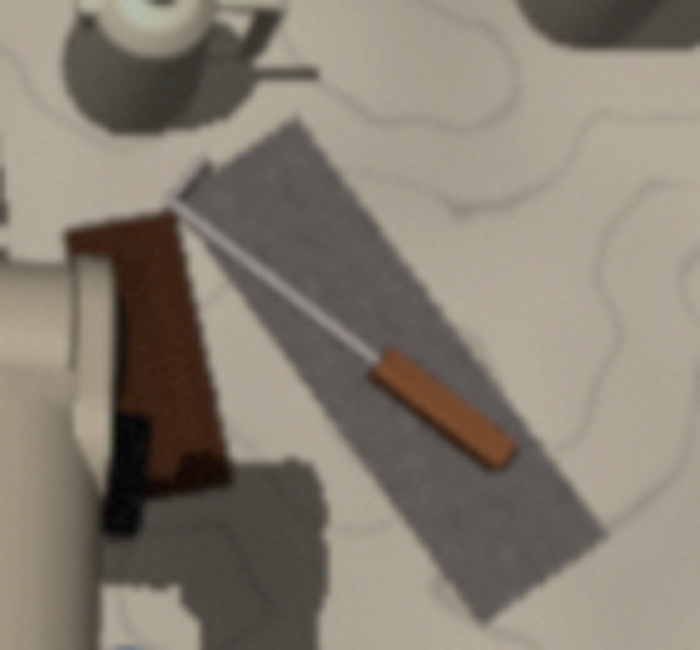

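```bash
cat > pole.py <<'E'
from h import *
def pole(tag,verbose=True):
    out={}
    for n,win in(("top",(340,130,140,130)),("side",(370,230,90,150))):
        im=cv2.imread(f"pics/{n}{tag}.png"); x,y,w,h=win
        hsv=cv2.cvtColor(im,cv2.COLOR_BGR2HSV)[y:y+h,x:x+w]
        m=cv2.inRange(hsv,(3,100,75),(20,255,255))
        N,l,s,c=cv2.connectedComponentsWithStats(m); k=1+np.argmax(s[1:,4])
        pts=np.argwhere(l==k)[:,::-1]+[x,y]
        (c,_,_)=cv2.minAreaRect(pts.astype(np.float32)); box=cv2.boxPoints(cv2.minAreaRect(pts.astype(np.float32)))
        W=onz(n,box,.030); cen=W.mean(0)
        e=[W[i]-W[(i+1)%4] for i in range(2)]; L=[np.linalg.norm(v) for v in e]; v=e[int(np.argmax(L))]; v=v*np.sign(v[0])
        out[n]=(cen,np.arctan2(v[1],v[0]),sorted(L)); print(n,cen,np.degrees(out[n][1]),L,s[k])
    return out
E
python3 - <<'E'
from pole import *
pole(7)
def cp(p,o,s): return (np.atleast_2d(p)+.5)/s-.5+np.array(o)
t=lambda p:cp(p,(340,130),5.)
T=onz("top",t([(176,205),(375,360)]),.021); print("rod",T); v=T[0]-T[1]; print(np.degrees(np.arctan2(v[1],v[0])),np.linalg.norm(v))
T=onz("top",t([(395,347),(371,375),(497,470),(519,447)]),.034); print("block",T,T.mean(0))
crop("side",7,370,230,90,150,4.5,"c12")
E
```

```text
top [ 0.4976 -0.4369  0.03  ] 49.75837412010459 [np.float64(0.01949398153043678), np.float64(0.11103973366414077)] [ 76  71  26  21 141]
side [ 0.4973 -0.433   0.03  ] 49.30971980124313 [np.float64(0.02848000927755844), np.float64(0.12044125762973669)] [ 28  79  16  38 331]
rod [[ 0.663  -0.2445  0.021 ]
 [ 0.5367 -0.3883  0.021 ]]
48.717270621219896 0.1914221619563299
block [[ 0.5438 -0.4014  0.034 ]
 [ 0.523  -0.3816  0.034 ]
 [ 0.4478 -0.4703  0.034 ]
 [ 0.4645 -0.4883  0.034 ]] [ 0.4948 -0.4354  0.034 ]
```

View pics/c12.png

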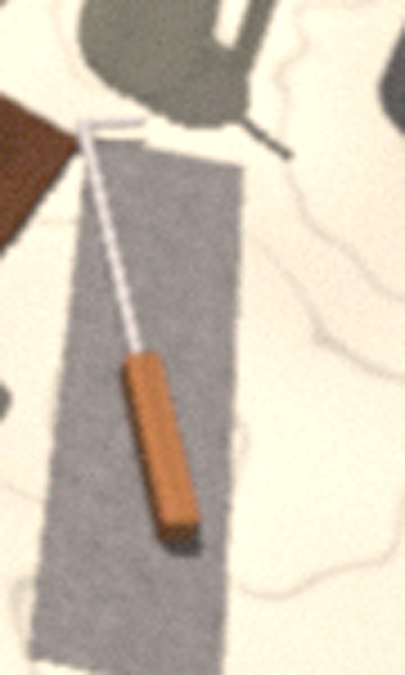

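```bash
python3 - <<'E'
from h import *
print("tip side",onz("side",[(388.1,258.4)],.021))
effector.open_jaws()
ph=np.radians(49.2)
p=np.array([.5025,-.428,.25])
cs=[]
for k in(-np.pi/2,np.pi/2):
    qs=[manip.solve_ik(list(p),list(down(ph+k))),manip.solve_ik(list(p*[1,1,0]+[0,0,.009]),list(down(ph+k)))]; print(k,qs)
    for P,yw in (([.45,.16,.4],64.9),([.45,.16,.29],64.9),([.55,.23,.34],64.9)):
        print(manip.solve_ik(P,list(down(np.radians(yw)+k))))
E
```

```text
tip side [[ 0.6636 -0.2415  0.021 ]]
-1.5707963267948966 [array([ 0.3929,  0.4852,  0.3861,  1.5205, -0.1916,  1.1734,  0.101 ]), array([ 0.4182,  0.7708,  0.3507,  1.6682, -0.3527,  0.7657,  0.2221])]
[-0.1286  0.0376 -0.2772  1.7227  0.0105  1.3828 -0.8457]
[-0.1734  0.1054 -0.2411  1.8966  0.0276  1.1428 -0.8627]
[-0.2951  0.2927 -0.1854  1.5549  0.0553  1.2991 -0.9257]
1.5707963267948966 [array([ 1.4234,  0.8354, -1.3035,  1.4815,  0.8065,  1.4351,  2.5295]), array([ 1.2402,  0.9433, -0.8695,  1.6363,  0.8424,  0.9769,  2.5019])]
[-0.1588  0.0364 -0.2461  1.7236  0.009   1.3827  2.2971]
[-0.1602  0.1061 -0.2553  1.8962  0.0294  1.1429  2.2772]
[-0.2118  0.3003 -0.2923  1.5519  0.0885  1.3024  2.1883]
```

```bash
python3 - <<'E'
from h import *
ph=np.radians(49.2); q=down(ph-np.pi/2)
p=np.array([.5025,-.428,.25])
go(p,q); lin([p[0],p[1],.05],.2); lin([p[0],p[1],.009],.06); st()
effector.close(50); st()
lin([p[0],p[1],.06],.05); lin([p[0],p[1],.38],.2); st(); snap(8)
crop("side",8,300,60,220,180,3.3,"c13")
E
```

```text
t 84.43 tcp [ 0.5026 -0.4282  0.0091] F [-0.9  0.3  0.4] gap 0.0916
t 85.47 tcp [ 0.5025 -0.428   0.009 ] F [ 0.7 -0.3  0.2] gap 0.0253
t 88.39 tcp [ 0.5021 -0.4276  0.3786] F [ 0.2 -0.3 -1.9] gap 0.0258
```

View pics/c13.png

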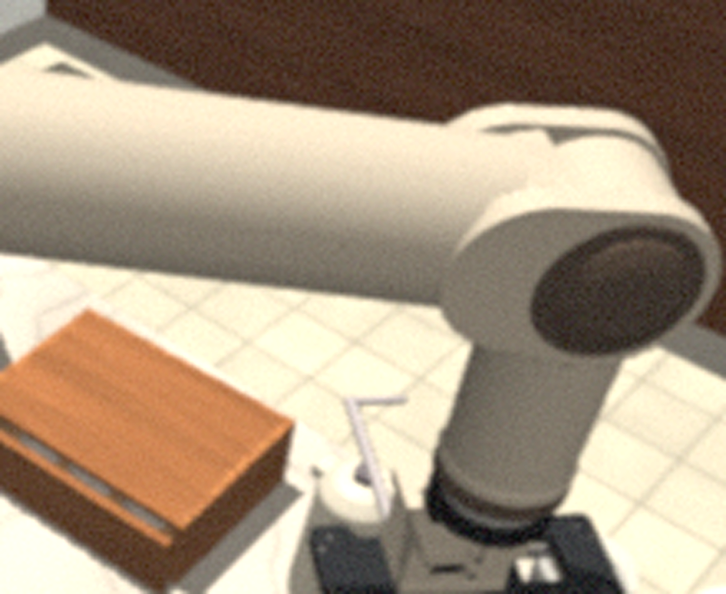

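View pics/top8.png

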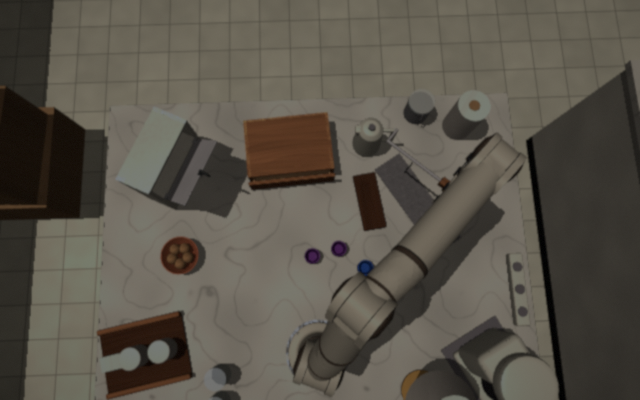

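```bash
python3 - <<'E'
from h import *
crop("top",8,370,110,100,90,7,"c14")
E
```

```text
(no output)
```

View pics/c14.png

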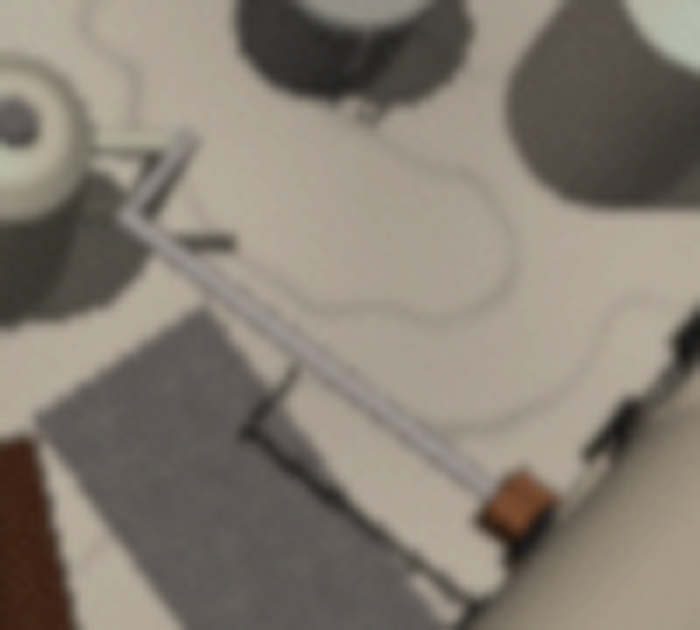

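```bash
python3 - <<'E'
from h import *
def cp(p,o,s): return (np.atleast_2d(p)+.5)/s-.5+np.array(o)
t=lambda p:cp(p,(370,110),7.)[0]; s=lambda p:cp(p,(300,60),3.3)[0]
a,ea=tri(s((352,402)),t((133,213))); b,eb=tri(s((404,400)),t((187,135)))
print("tip",a,ea,"pin end",b,eb,np.linalg.norm(a-b))
tcp=np.array(manip.current_tool_pos()); v=a-tcp; print(v,np.degrees(np.arctan2(v[1],v[0])),np.linalg.norm(v[:2]))
w=b-a; print("pin yaw",np.degrees(np.arctan2(w[1],w[0])))
E
```

```text
tip [ 0.6667 -0.2404  0.392 ] 0.0016411112439477587 pin end [ 0.7036 -0.2678  0.3879] 0.0009323814851022185 0.046175789016614656
[0.1645 0.1873 0.0132] 48.70374302282349 0.24926756534082561
pin yaw -36.56520774470602
```

```bash
python3 - <<'E'
from h import *
crop("top",8,170,150,70,60,10,"c15");crop("side",0,225,105,70,50,10,"c16")
E
```

```text
(no output)
```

View pics/c15.png

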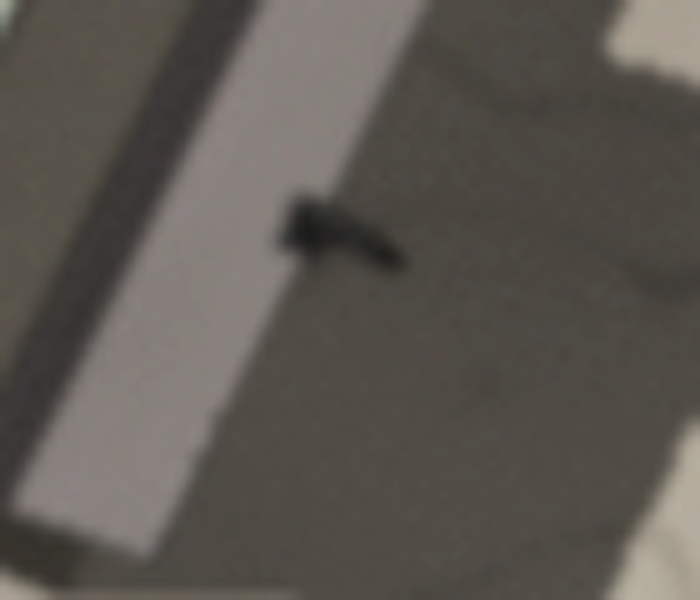

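View pics/c16.png

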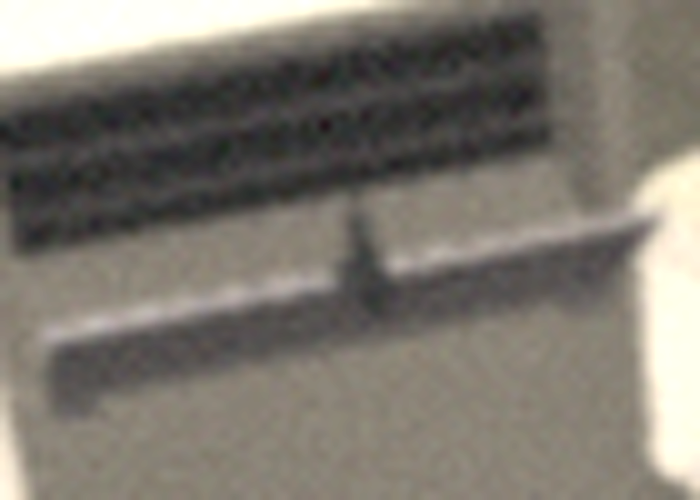

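```bash
python3 - <<'E'
from h import *
def cp(p,o,s): return ((np.atleast_2d(p)+.5)/s-.5+np.array(o))[0]
L,e1=tri(cp((45,338),(225,105),10),cp((150,555),(170,150),10))
Rr,e2=tri(cp((318,203),(200,70),3.5),cp((350,170),(110,90),3.3))
print(L,e1,Rr,e2,np.linalg.norm(L-Rr)); m=(L+Rr)/2
vy=(L-Rr)[:2]; vy/=np.linalg.norm(vy); vx=np.array([vy[1],-vy[0]]); print("yaw",np.degrees(np.arctan2(vx[1],vx[0])))
front=np.array([.6625,.464]); 
d=(front-m[:2])@vx; print("mid",m,"horiz",d,"h",m[2]-.175,"theta",np.arctan2(d,m[2]-.175), np.hypot(d,m[2]-.175))
th=np.arctan2(d,m[2]-.175)
eye=np.r_[m[:2]-vx*.030*np.sin(th),m[2]+.03*np.cos(th)]; print("eye",eye)
for g in(eye,np.array([.6123,.3581,.2863])): print(proj("side",g),proj("side",g)*10-[2250,1050],proj("top",g)*10-[1700,1500])
E
```

```text
[0.5061 0.417  0.2741] 0.0009493114024321845 [0.7234 0.3195 0.2618] 0.0014236185454618243 0.23843069320609403
yaw 65.8414994808085
mid [0.6148 0.3683 0.2679] horiz 0.1068839352951975 h 0.09290932081212927 theta 0.8552298074884712 0.14162032875953623
eye [0.6055 0.3476 0.2876]
[[261.5475 131.9224]] [[365.4747 269.2243]] [[352.4519 237.9995]]
[[261.2558 130.2454]] [[362.5576 252.4536]] [[321.3962 219.8282]]
```

```bash
cat >> h.py <<'E'
VY=np.radians(65.0); VX=np.array([np.cos(VY),np.sin(VY)]); VYV=np.array([-VX[1],VX[0]])
EYE=np.array([.606,.348,.287])
QP=down(VY-np.pi/2)
def tcp_for(hook): # hook point (pin axis, 25 from rod) -> TCP
    h=np.asarray(hook); return np.r_[h[:2]-.249*VX+.027*VYV,h[2]-.0125]
E
python3 - <<'E'
from h import *
off=np.r_[VYV*.07,0]
p=tcp_for(EYE+off); print(p)
go([.47,-.05,.40],QP); 
go([p[0],p[1],.38],QP); st(); lin(p,.1); st(); snap(9)
crop("side",9,200,70,120,100,6,"c17"); crop("top",9,150,130,120,100,6,"c18")
E
```

```text
[0.4129 0.1633 0.2745]
t 90.8 tcp [0.414  0.1614 0.38  ] F [-0.1  0.1 -1.8] gap 0.0256
t 92.01 tcp [0.4134 0.1635 0.2751] F [ 0.1  0.3 -1.8] gap 0.026
```

View pics/c17.png

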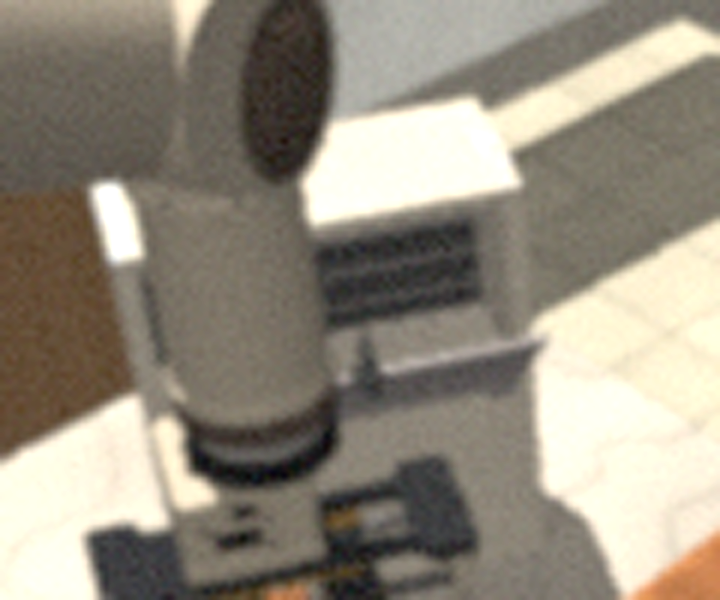

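View pics/c18.png

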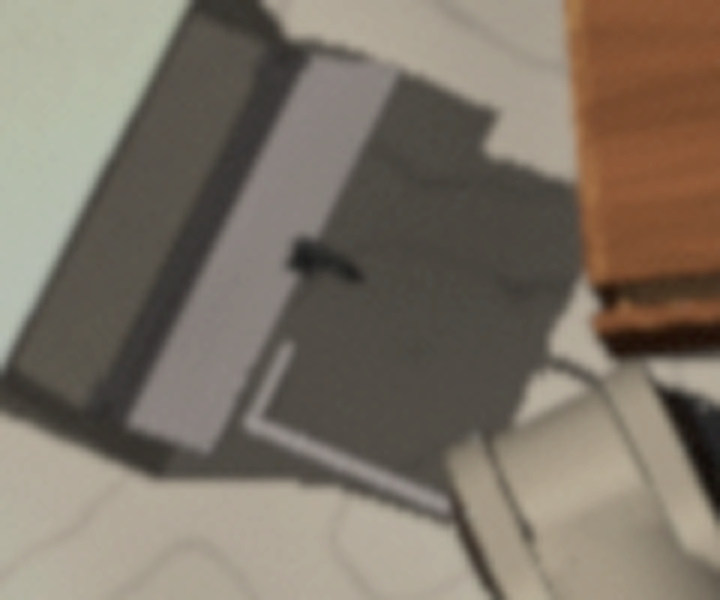

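Top view: the pin runs from crop (253,420) to (290,345), and its extension hits the ring middle at about (331,262). The side view of the pin is hidden by the arm. Inserting with the force watched.

```bash
python3 - <<'E'
from h import *
for o in (.05,.04,.03,.025,.02,.015,.01,.005,0):
    lin(tcp_for(EYE+np.r_[VYV*o,0]),.05)
    f=np.array(manip.current_force()); print(o,np.r_[f[:2]@VX,f[:2]@VYV,f[2]],np.array(manip.current_wrist_torque()))
    if np.linalg.norm(f-[0,0,-1.9])>3.5: print("contact");break
snap(10)
crop("side",10,200,70,120,100,6,"c19"); crop("top",10,150,130,120,100,6,"c20")
E
```

```text
0.05 [ 0.1022  0.5067 -1.9905] [-0.112   0.1211 -0.0172]
0.04 [ 0.3299 -0.0574 -1.7572] [-0.0378  0.0637  0.0225]
0.03 [ 0.3148  0.5991 -1.828 ] [-0.1056  0.0681  0.014 ]
0.025 [ 0.7419  0.4202 -1.9056] [-0.1154  0.1022 -0.0649]
0.02 [-1.2418  0.0272 -1.397 ] [-0.0923  0.1323 -0.0267]
0.015 [-0.4239  0.5122 -1.6706] [-0.0815  0.0954  0.0003]
0.01 [-0.1121  0.5248 -1.5116] [-0.125   0.0803  0.0546]
0.005 [-0.0695  0.954  -1.1123] [-0.0634  0.1164  0.0197]
0 [ 0.2145 -0.7601 -1.2088] [-0.1474  0.057  -0.0607]
```

View pics/c19.png

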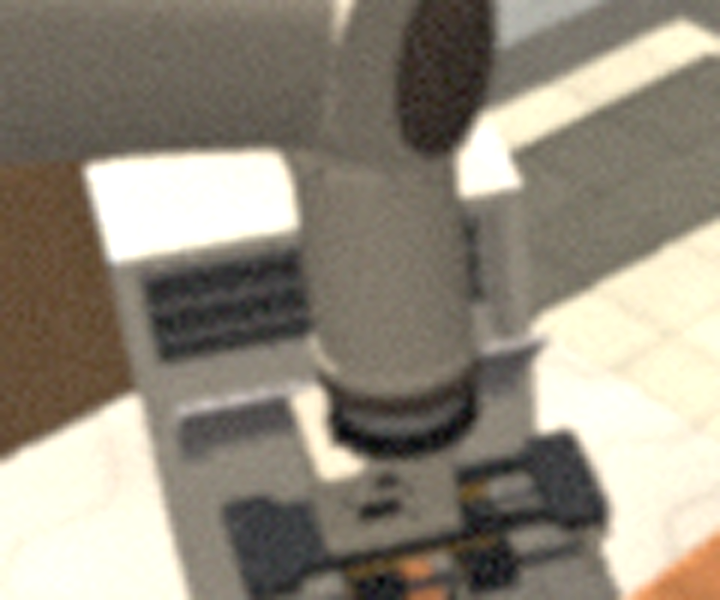

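View pics/c20.png

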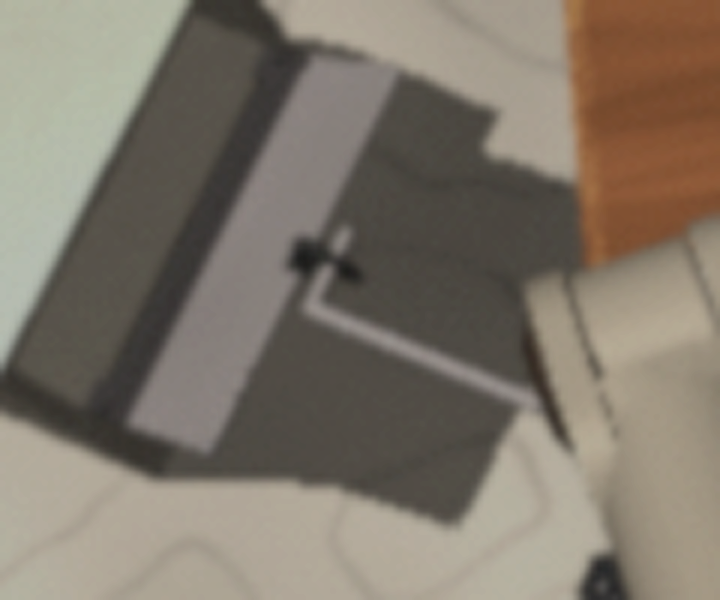

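The pin passes under the ring's upper wire, showing on both sides of crop (331,262). Now I swing the flap along the arc in small steps.

```bash
cat >> h.py <<'E'
H=EYE[:2]+.1225*VX
def arc(th,lead):
    x=-(.165*np.sin(th)+.004*np.cos(th))+lead*np.cos(th); z=.175+.165*np.cos(th)-.004*np.sin(th)+lead*np.sin(th)
    return np.r_[H+x*VX,z]
def ff():
    f=np.array(manip.current_force()); return np.r_[f[:2]@VX,f[:2]@VYV,f[2]]
E
python3 - <<'E'
from h import *
for th in np.arange(.795,.40,-.05):
    lin(tcp_for(arc(th,.010)),.05); print(round(th,2),ff())
snap(11); crop("side",11,200,70,120,100,6,"c21"); crop("top",11,150,130,120,100,6,"c22")
E
```

```text
0.8 [ 0.2321  0.6361 -1.0772]
0.74 [-0.8057  0.3447 -2.2142]
0.7 [-0.0711  0.3506 -2.3128]
0.64 [ 0.0458 -0.8849 -2.4967]
0.59 [-0.608   0.0673 -2.462 ]
0.54 [ 0.0912  0.1654 -1.356 ]
0.49 [ 0.2752  0.1467 -1.8752]
0.44 [-0.5114  0.351  -2.2588]
```

View pics/c22.png

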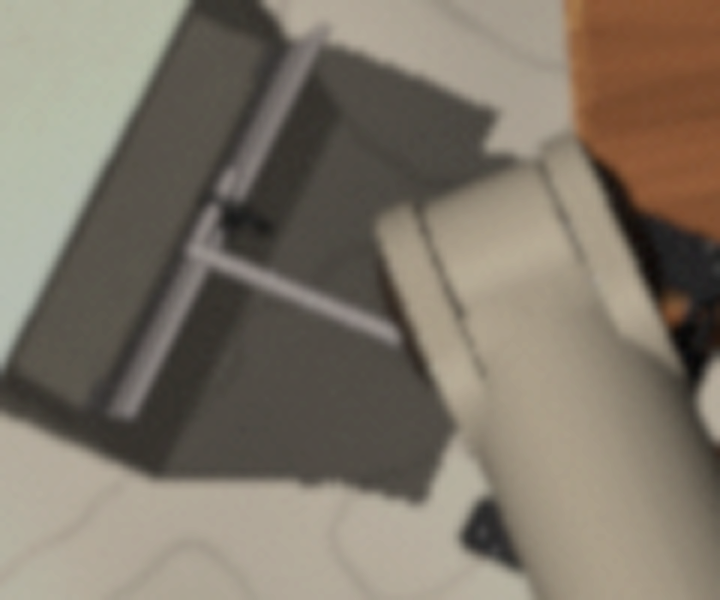

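View pics/c21.png

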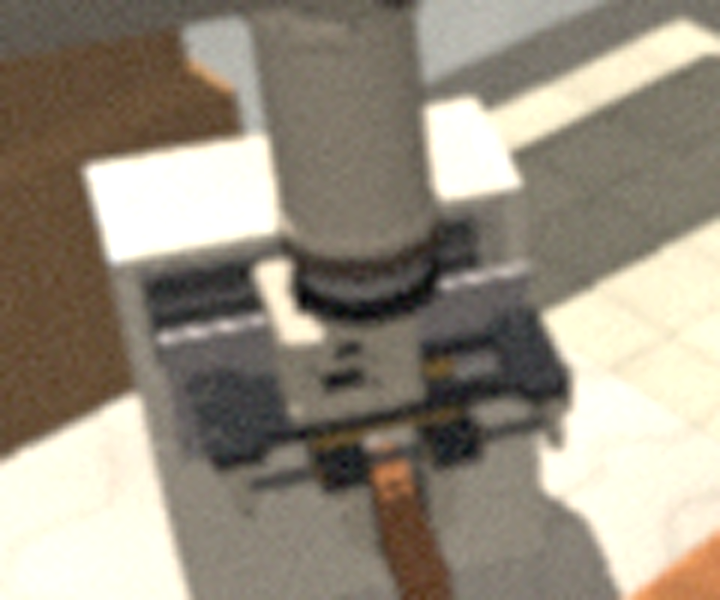

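The flap follows with the pin still in the ring. Continuing to shut.

```bash
python3 - <<'E'
from h import *
for th in np.r_[np.arange(.40,.0,-.05),0]:
    lin(tcp_for(arc(th,.011)),.05); print(round(th,2),ff())
for l in np.arange(.012,.034,.002):
    lin(tcp_for(arc(0,l)),.03); f=ff(); print(round(l,3),f)
    if f[0]<-6: break
manip.sleep(.3); st(); snap(12); crop("top",12,150,130,120,100,6,"c24")
crop("side",12,200,70,120,100,6,"c23")
E
```

```text
0.4 [ 0.9834  0.6078 -2.1453]
0.35 [ 0.0282  0.3052 -1.5932]
0.3 [-0.4544 -0.1538 -1.6669]
0.25 [ 0.0585  0.4176 -1.2107]
0.2 [-0.5243 -0.5121 -1.5117]
0.15 [-0.1209  0.2989 -1.2698]
0.1 [ 0.3669  0.4512 -2.1801]
0.05 [-0.4566 -0.2515 -1.2507]
0.0 [-6.1802  0.6201 -0.4424]
0.012 [-8.6027  1.5785  0.486 ]
t 101.06 tcp [0.5308 0.2495 0.3271] F [-4.9 -7.4  0.7] gap 0.0258
```

View pics/c24.png

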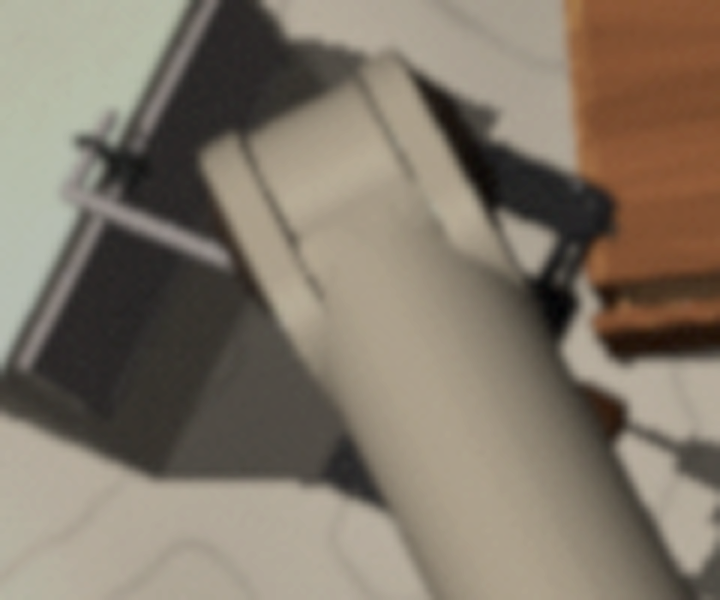

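View pics/c23.png

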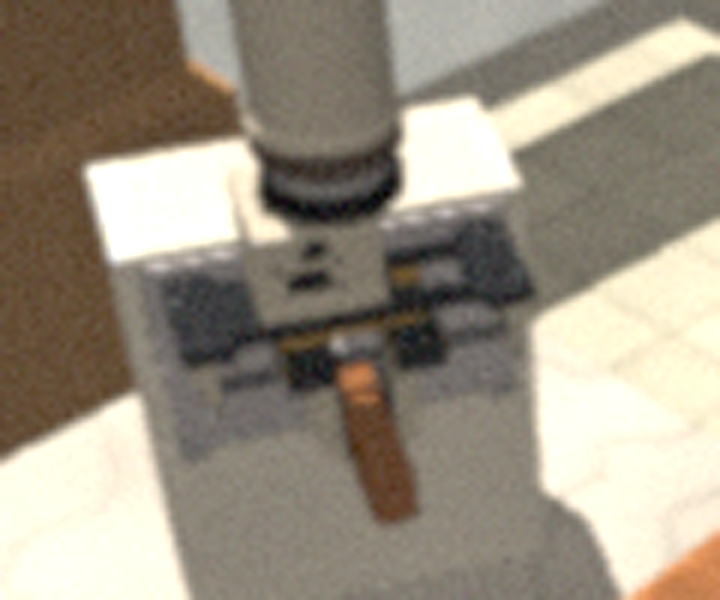

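```bash
python3 - <<'E'
from h import *
for l in(.008,.004,0): lin(tcp_for(arc(0,l)),.03); print(l,ff())
b=arc(0,0)
for o in(.01,.02,.03,.04,.05,.08): lin(tcp_for(b+np.r_[VYV*o,0]),.05); print(o,ff())
b2=b+np.r_[VYV*.08,0]; b3=b2-np.r_[VX*.1,0]; lin(tcp_for(b3),.1)
p=tcp_for(b3); p[2]=.40; lin(p,.15); st()
go([.45,-.1,.40],QP); snap(13); crop("side",13,200,70,120,100,6,"c25"); crop("top",13,110,100,120,100,6,"c26")
E
```

```text
0.008 [ 0.0043  1.0276 -1.9091]
0.004 [-0.191  -0.4576 -2.1451]
0 [-0.8332  1.3436 -2.0542]
0.01 [-0.0415 -0.9812 -1.502 ]
0.02 [-0.0805  0.5111 -2.0988]
0.03 [-0.4702  0.619  -1.2743]
0.04 [ 0.0862 -0.4587 -2.0881]
0.05 [-0.0263 -0.4703 -1.3936]
0.08 [ 0.4291 -0.3652 -2.427 ]
t 106.29 tcp [0.4113 0.1844 0.3992] F [-0.2 -1.2 -1.7] gap 0.0255
```

View pics/c25.png

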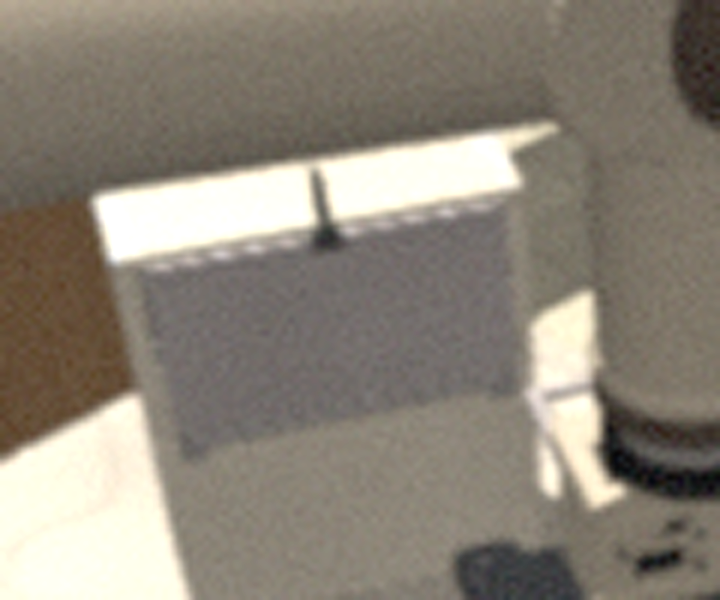

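View pics/c26.png

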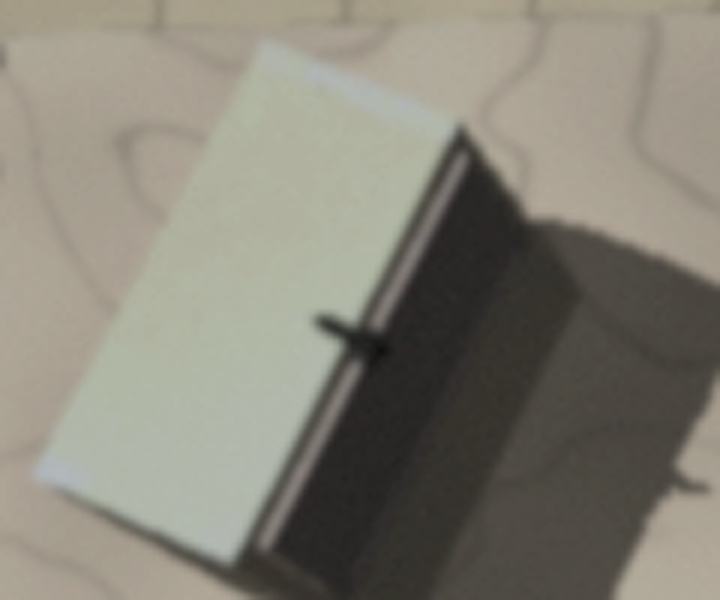

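View pics/top13.png

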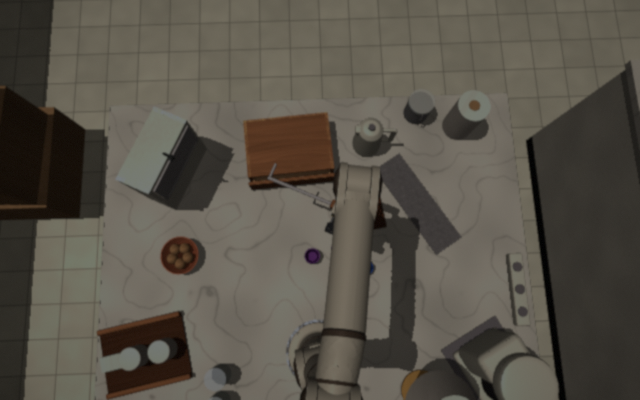

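The flap is shut and parallel to the housing, and the pole is clear of the ring. Laying the pole back on the mat.

```bash
python3 - <<'E'
from h import *
ph=np.radians(32.3); q=down(ph-np.pi/2); x,y=.459,-.4505
go([x,y,.38],q); lin([x,y,.06],.15); lin([x,y,.015],.05); lin([x,y,.0095],.02); st()
effector.open_jaws(); lin([x,y,.06],.08); lin([x,y,.3],.2)
go([.40,.15,.35],down(-np.pi/2+.5)); manip.sleep(.5); st(); snap(14); crop("top",14,340,100,140,160,4.,"c27")
crop("side",14,180,60,270,240,2.9,"c28")
E
```

```text
t 112.58 tcp [ 0.4589 -0.4504  0.0093] F [-0.  -0.9 -1.9] gap 0.0255
t 118.52 tcp [0.4    0.1499 0.35  ] F [-0.3  0.8 -0.2] gap 0.0918
```

View pics/c27.png

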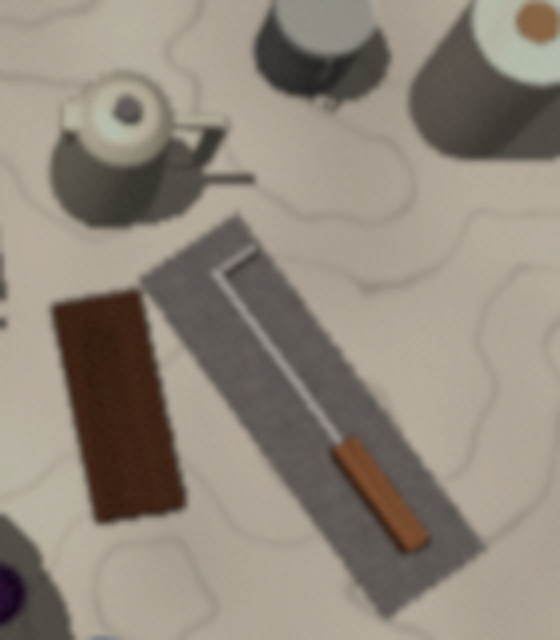

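View pics/c28.png

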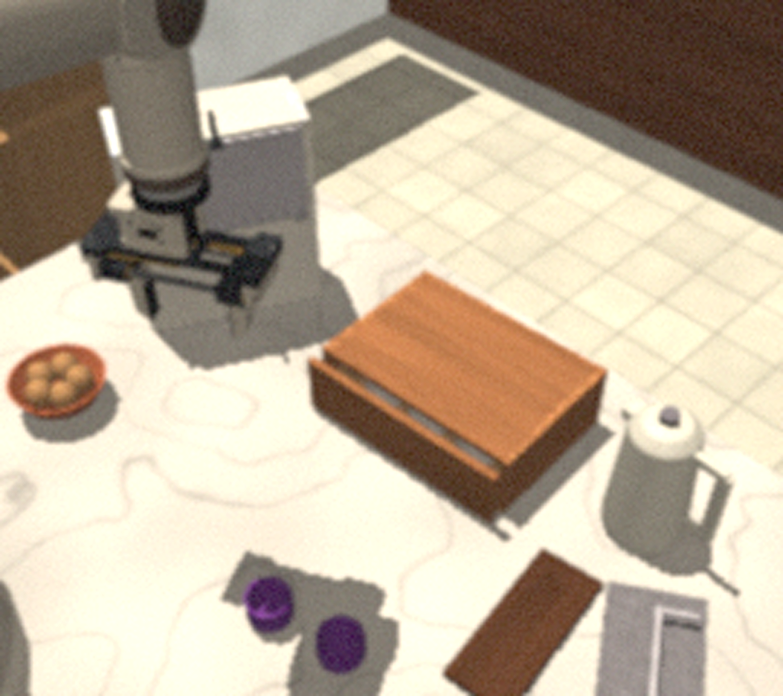

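View pics/side14.png

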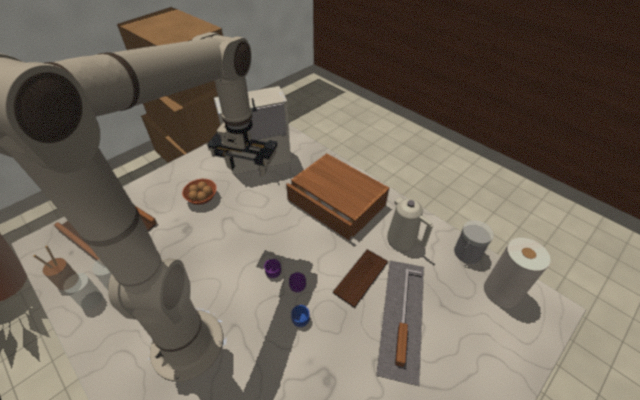

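```bash
python3 - <<'E'
from h import *
im=np.vstack([cv2.resize(cv2.imread(f"pics/side{k}.png")[170:245,280:395],None,fx=6,fy=4,interpolation=cv2.INTER_CUBIC) for k in(0,14)]); cv2.imwrite("pics/c29.png",cv2.convertScaleAbs(im[:600],alpha=1.5))
E
```

```text
(no output)
```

View pics/c29.png

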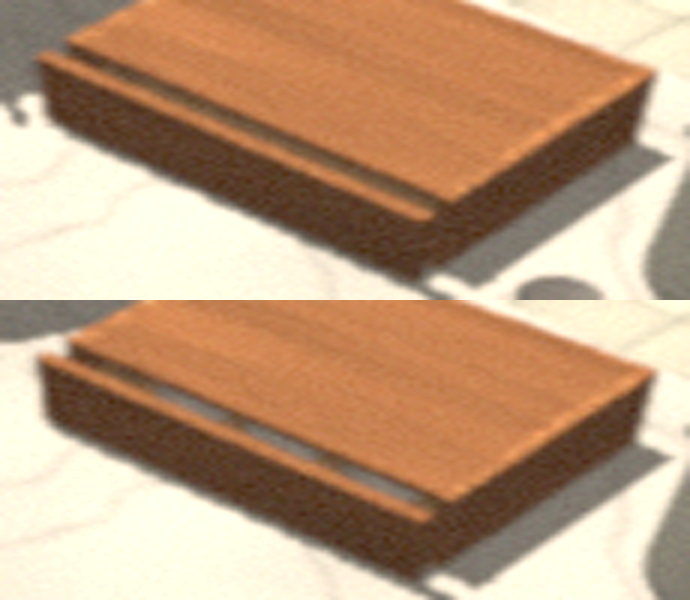

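The front gap matches the start picture (top half), and three evenly spaced cups show in it at crop x of about 190, 285 and 380. Handing in.

```bash
python3 - <<'E'
from h import *
manip.hand_in(); st()
E
```

```text
the job is handed in; nothing more can be done
the job is handed in; nothing more can be done
```

I finished the whole job and handed it in at about 118.5 s of the 210 s allowed. No verdict was reported.

**Cups and drawer:** There were three cups (cup3 was absent). I pressed the drawer until it clicked, pulled it to its stop and stood the cups in it side by side. I then pushed it home to its stop and let go.

**Flap and pole:** The pole had been knocked aside during the run, so I measured it again before gripping it. The hook went through the ring and swung the flap shut until it hit its stop at about 8.6 N. I drew the pin out sideways and laid the pole along the middle of its mat.

**Last checks, from the final pictures:**
- **Drawer:** its front sits where it did when latched at the start. Three evenly spaced cups show in the gap; they were all upright before closing, but their tilt inside can't be measured from there.
- **Flap:** it lies flush against the housing.
- **Pole:** both its ends are over the mat.
- **Kettle and bowl:** they look unmoved.
- **Robot:** the gripper was empty, clear of everything and never near the flap.

No check failed. One was blocked: the arm hid the pin from the side camera at the ring. I confirmed it was through from the top view and from the flap following it.

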